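# Sort the casting flasks onto their wax trees

## Task

The wax trees are ready to be invested: sort the four steel casting flasks onto the four rubber bases, the wide flasks on the wide bases and the narrow ones on the narrow, with the tall flask over the tall wax tree and the short flask over the short one in each width. Lower each flask over its tree until it stands fully home and upright inside the base's collar; do not drop or knock over a flask, and leave the bases standing where they are.

Things in the scene. Friction and masses are not known exactly. Their poses are not given: they have to be found in the camera images.
- flask_wide_tall: The wide, tall casting flask: a plain stainless steel tube standing upright on the bench, open at both ends, 62 mm outside diameter, 2 mm wall, 85 mm tall, 0.26 kg give or take a quarter. Origin at the centre of its lower end, z up along its axis. Round, so its yaw does not matter; grip it from above across its outside near the top.
- flask_wide_short: The wide, short casting flask: a plain stainless steel tube standing upright on the bench, open at both ends, 62 mm outside diameter, 2 mm wall, 55 mm tall, 0.17 kg give or take a quarter. Origin at the centre of its lower end, z up along its axis. Round, so its yaw does not matter; grip it from above across its outside near the top.
- flask_narrow_tall: The narrow, tall casting flask: a plain stainless steel tube standing upright on the bench, open at both ends, 44 mm outside diameter, 2 mm wall, 85 mm tall, 0.19 kg give or take a quarter. Origin at the centre of its lower end, z up along its axis. Round, so its yaw does not matter; grip it from above across its outside near the top.
- flask_narrow_short: The narrow, short casting flask: a plain stainless steel tube standing upright on the bench, open at both ends, 44 mm outside diameter, 2 mm wall, 55 mm tall, 0.12 kg give or take a quarter. Origin at the centre of its lower end, z up along its axis. Round, so its yaw does not matter; grip it from above across its outside near the top.
- base_wide_tall: The wide rubber base with the tall wax tree: loose black round cup, 88 mm across, 24 mm high, a dark blue wax tree in its middle (to 38 mm across, tip 78 mm above the origin). Origin: centre of its underside, z up. The flask stands on its floor, 8 mm up; collar 70 mm inside at the floor, straight for 4 mm, then flaring to 81 mm inside at its rim, guiding the flask in.
- base_wide_short: The wide rubber base with the short wax tree: loose black round cup, 88 mm across, 24 mm high, a dark blue wax tree in its middle (to 38 mm across, tip 50 mm above the origin). Origin: centre of its underside, z up. The flask stands on its floor, 8 mm up; collar 70 mm inside at the floor, straight for 4 mm, then flaring to 81 mm inside at its rim, guiding the flask in.
- base_narrow_tall: The narrow rubber base with the tall wax tree: loose black round cup, 70 mm across, 24 mm high, a dark blue wax tree in its middle (to 28 mm across, tip 78 mm above the origin). Origin: centre of its underside, z up. The flask stands on its floor, 8 mm up; collar 52 mm inside at the floor, straight for 4 mm, then flaring to 63 mm inside at its rim, guiding the flask in.
- base_narrow_short: The narrow rubber base with the short wax tree: loose black round cup, 70 mm across, 24 mm high, a dark blue wax tree in its middle (to 28 mm across, tip 50 mm above the origin). Origin: centre of its underside, z up. The flask stands on its floor, 8 mm up; collar 52 mm inside at the floor, straight for 4 mm, then flaring to 63 mm inside at its rim, guiding the flask in.

How it is judged:
At the end, for the whole second after the job is handed in: Each of the four flasks stands on the base of its own width whose tree is of its own height: its lower end on the floor of the collar (within 4 mm), centred within 6 mm, upright within 4.5 degrees, let go and at rest, the base upright (horizontal distance between flask_wide_tall and base_wide_tall below 0.006 m and z of flask_wide_tall in the frame of base_wide_tall between 0.004 and 0.012 m and angle between the z axis of flask_wide_tall and the z axis of base_wide_tall, either way round below 0.08 rad and angle between each of base_wide_tall, base_wide_short, base_narrow_tall, base_narrow_short's own z axis and vertical below 0.08 rad and linear speed of each of flask_wide_tall, flask_wide_short, flask_narrow_tall, flask_narrow_short below 0.01 m/s and angular speed of each of flask_wide_tall, flask_wide_short, flask_narrow_tall, flask_narrow_short below 0.1 rad/s and contact force between the fingers and flask_wide_tall below 0.05 N and horizontal distance between flask_wide_short and base_wide_short below 0.006 m and z of flask_wide_short in the frame of base_wide_short between 0.004 and 0.012 m and angle between the z axis of flask_wide_short and the z axis of base_wide_short, either way round below 0.08 rad and contact force between the fingers and flask_wide_short below 0.05 N and horizontal distance between flask_narrow_tall and base_narrow_tall below 0.006 m and z of flask_narrow_tall in the frame of base_narrow_tall between 0.004 and 0.012 m and angle between the z axis of flask_narrow_tall and the z axis of base_narrow_tall, either way round below 0.08 rad and contact force between the fingers and flask_narrow_tall below 0.05 N and horizontal distance between flask_narrow_short and base_narrow_short below 0.006 m and z of flask_narrow_short in the frame of base_narrow_short between 0.004 and 0.012 m and angle between the z axis of flask_narrow_short and the z axis of base_narrow_short, either way round below 0.08 rad and contact force between the fingers and flask_narrow_short below 0.05 N); the robot touches nothing.
It fails at once if a base is tipped by more than 20 degrees (angle between any of base_wide_tall, base_wide_short, base_narrow_tall, base_narrow_short's own z axis and vertical above 0.35 rad).
It fails at once if a base is moved more than 40 mm from where it stood (distance of any of base_wide_tall, base_wide_short, base_narrow_tall, base_narrow_short from where it was at the start of the episode above 0.04 m).
It fails at once if a flask is dropped or knocked over: it moves faster than 0.6 m/s with no finger on it ((linear speed of flask_wide_tall above 0.6 m/s and contact force between the fingers and flask_wide_tall below 0.05 N) or (linear speed of flask_wide_short above 0.6 m/s and contact force between the fingers and flask_wide_short below 0.05 N) or (linear speed of flask_narrow_tall above 0.6 m/s and contact force between the fingers and flask_narrow_tall below 0.05 N) or (linear speed of flask_narrow_short above 0.6 m/s and contact force between the fingers and flask_narrow_short below 0.05 N)).
It also fails if it takes over 106 s, if anything falls off the work surface, if the arm or the gripper's body presses on something with over 40 N, if the wrist force passes 120 N, or if a joint passes its speed limit or range.

## Robot

A 6-joint arm with a two-finger parallel gripper is mounted at the origin on a cart in front of the work surface, level with it; the furniture and walls round the work are solid. World frame = base frame: x ahead of the robot, y to its left, z up, the work surface at z = 0. Lengths are in m, angles in rad, forces in N, time in s.
With the tool pointing down it reaches from about 0.25 to 0.725 m from the base axis. Payload 4 kg.
Tool frame: the origin (TCP) lies midway between the tips of the shut fingers; the grasp point (between the pads) lies 19 mm behind it; z points along the fingers, y is the line along which they close (so a half turn about z gives the same grasp; the last joint's range is limited). The gripper opens to 85 mm and grips with 20 to 120 N. Pads are 22 mm wide; open, the fingers measure 114 mm over their backs; the gripper's body (76 mm by 85 mm) begins 54 mm behind the grasp point. The pads swing forward as they close: fully open they stand 13 mm farther back than shut.
Start: joints at [-1.344, 0.241, 0.005, 1.335, 0, 1.571], TCP at [0.112, -0.487, 0.231] pointing down, gripper open.
Joint ranges: [-2.72, 2.72], [-1.05, 1.87], [-1.09, 1.28], [-1.99, 2.15], [-1.42, 1.44], [-3.14, 3.14]. Speed limits (rad/s): [2.79, 2.79, 3.14, 3.14, 3.14, 3.14].

## Interface

Orientations are given as a unit quaternion [x, y, z, w].
In Python, from workcell import get_obs, camera, job_done, silhouettes gives the robot as it stands. The module is installed in compiled form; this text tells all that it offers.
- The arm moves only by the tool drive_tool, never from a script. Its argument "increments" is a list of rows, each a list of 3 entries, a list of its own where there are three numbers: the shift along the world's x, y, z in mm, then the turn, a rotation vector about the world's x, y, z in degrees, then the opening, from 0 (shut) to 1 (fully open). A call has 1 to 8 rows; each row shifts and turns the commanded pose from where the row before left it; what a row does not reach is not made up. A row lasts 1/12 s, in which the tool goes at most 41.7 mm and 7.16 degrees, less where a joint would pass 70% of its speed; a pose out of reach is approached as far as the arm can. A call is refused whole if a number of a shift passes 41.7 or a number of a turn 7.16, either way. A call with a gripper value outside its range is refused whole. The fingers move at their own pace and stop on an object; the grip force is fixed at half the most. Time passes only in rows, so rows that do not move let the fingers close. It gives the time, the measured TCP pose, the force, the opening and the grip force at its end, in the units of the state.
- get_obs(): the state, without advancing time (a new reading comes with each control period).
- camera(name): name is "side" or "top" or "wrist"; returns a dict with "image" (480x640x3 uint8, red, green, blue), "K" (3x3 intrinsics, pixels), "k1" (the pictures are not rectified: a ray, as slopes to the right and down, at radius r is drawn at 1 + k1 r^2 times it, then the intrinsics apply), "view" (4x4, takes a point from world to camera coordinates). Camera axes: x right, y down, z forward; pixel columns grow to the right and rows downward; lengths in m; the calibration is good to about 2 mm. A picture is of the moment at which its call begins. There is no depth.
- job_done(): hands the job in; it is judged then, once.
Trained networks look in a picture, given as the dict that the camera call returned (one of the last four; its "shot" number tells which), for a name from the list of things; names that differ only in an ending like _2 or _b are one class to them, and where a whole thing is asked for, a point or a joint stands for the part that bears it (a point fixed in the world has none). Each returns a list of dicts, best first, with "conf" (0 to 1); they miss things now and then, are a little off and sometimes report something else, mostly with a low value. They report only what shows in the picture. A call takes as long as a camera call.
- silhouettes(query, picture): "region" (480x640 bool, what is visible of it) and "bbox" ([left, top, right, bottom] in pixels, round what is visible of it).
The state is a dict: "clock": time; "joint_pos": joint angles; "joint_vel": joint speeds; "tau": joint torques, N m; "eef_pos": TCP position; "tool_rot": TCP orientation; "ft_force": force on the tool from outside, world axes, zero at the start; "ft_torque": the same for the moment, N m; "grip_width": finger opening in m; "grasp_force": force on a finger pad.
Only numpy, scipy, OpenCV 4.12 (cv2) and the standard library are available. Lean on these libraries where they do the work, as an engineer would, in place of code of your own. Each camera call takes 0.05 s, during which the arm holds its last target. There are 200 camera calls.

## Working session

There is one attempt and no reset: what is moved stays moved. The work goes in short steps, Python scripts to look and compute and a tool call to move; the robot and the scene stay as the last step left them, time stands still between calls to the robot, and variables do not carry over. Pictures are saved under pics/ and viewed, at most 14 in all, crops included, and the job is handed in when it is done.

Besides the shell and the picture viewer there is one more tool, called by a JSON object that holds its "name" and its "arguments". drive_tool: Moves the arm, as the interface text tells. Its arguments: {"type":"object","properties":{"increments":{"type":"array"}},"required":["increments"]}

```bash
mkdir -p pics
cat > h.py <<'E'
import numpy as np,cv2
from workcell import get_obs,camera,silhouettes
def save(c,n): cv2.imwrite(f'pics/{n}.png',c['image'][:,:,::-1])
def proj(c,P):
    P=np.atleast_2d(P);V=np.array(c['view']);q=P@V[:3,:3].T+V[:3,3]
    s=q[:,:2]/q[:,2:];s=s*(1+c['k1']*(s**2).sum(1,keepdims=True))
    K=np.array(c['K']);return s@np.diag([K[0,0],K[1,1]])+K[:2,2]
def ray(c,uv):
    K=np.array(c['K']);d=(np.array(uv,float)-K[:2,2])/[K[0,0],K[1,1]];s=d.copy()
    for _ in range(20): s=d/(1+c['k1']*(s@s))
    V=np.array(c['view']);R=V[:3,:3];return -R.T@V[:3,3],R.T@np.array([*s,1])
def atz(c,uv,z):
    o,d=ray(c,uv);return o+d*(z-o[2])/d[2]
E
python3 - <<'E'
from h import *
o=get_obs();print(o['clock'],o['eef_pos'],o['tool_rot'],o['grip_width'])
N=[a+'_'+b+'_'+c for a in('flask','base') for b in('wide','narrow') for c in('tall','short')]
for n in('top','side'):
    c=camera(n);save(c,n+'0');V=np.array(c['view']);print(n,-V[:3,:3].T@V[:3,3],c['k1'],c['K'][0][0])
    for q in N:
        for r in silhouettes(q,c)[:3]: print(n,q,round(r['conf'],2),np.round(r['bbox']),atz(c,[(r['bbox'][0]+r['bbox'][2])/2,(r['bbox'][1]+r['bbox'][3])/2],.04).round(3))
E
```

```text
0.0 [ 0.11227481 -0.48658154  0.2303879 ] [ 9.93577429e-01  1.13149241e-01 -1.19454625e-04 -1.06166662e-03] 0.08581507875034353
top [0.36376584 0.02179099 1.44451575] -0.1810896199566438 579.3775406306573
top flask_wide_tall 0.69 [249. 198. 281. 227.] [0.6   0.183 0.04 ]
top flask_wide_short 0.57 [439. 253. 467. 285.] [ 0.449 -0.274  0.04 ]
top flask_narrow_tall 0.84 [198. 231. 226. 258.] [0.524 0.317 0.04 ]
top flask_narrow_short 0.78 [448. 204. 472. 225.] [ 0.583 -0.298  0.04 ]
top base_wide_tall 0.64 [307. 192. 339. 229.] [0.602 0.04  0.04 ]
top base_wide_short 0.67 [361. 200. 398. 237.] [ 0.578 -0.098  0.04 ]
top base_narrow_tall 0.75 [370. 254. 399. 281.] [ 0.456 -0.106  0.04 ]
top base_narrow_short 0.66 [303. 259. 328. 287.] [0.448 0.062 0.04 ]
side [-0.14180448  0.98886328  0.56158117] -0.025640224760635735 619.0035370393235
side flask_wide_tall 0.55 [217. 226. 250. 278.] [0.603 0.179 0.04 ]
side flask_wide_short 0.62 [397. 194. 424. 224.] [ 0.428 -0.233  0.04 ]
side flask_narrow_tall 0.74 [199. 267. 227. 316.] [0.526 0.32  0.04 ]
side flask_narrow_short 0.83 [359. 180. 374. 204.] [ 0.569 -0.273  0.04 ]
side base_wide_tall 0.73 [254. 213. 295. 256.] [0.59  0.067 0.04 ]
side base_wide_short 0.68 [300. 210. 340. 236.] [ 0.548 -0.039  0.04 ]
side base_narrow_tall 0.97 [349. 210. 385. 249.] [ 0.449 -0.072  0.04 ]
side base_narrow_short 0.58 [312. 252. 347. 279.] [0.419 0.119 0.04 ]
```

Run:
```python
import cv2
t=cv2.imread('pics/top0.png')[170:310,180:490];s=cv2.imread('pics/side0.png')[160:330,180:440]
cv2.imwrite('pics/topc.png',cv2.resize(t,None,fx=2.5,fy=2.5));cv2.imwrite('pics/sidec.png',cv2.resize(s,None,fx=3,fy=3))
```

```text
(no output)
```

View pics/topc.png

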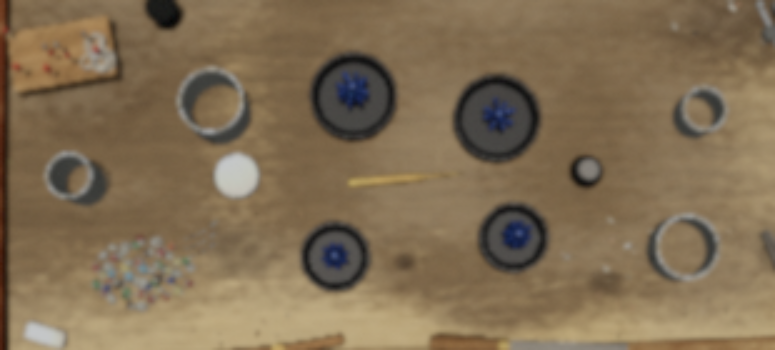

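View pics/sidec.png

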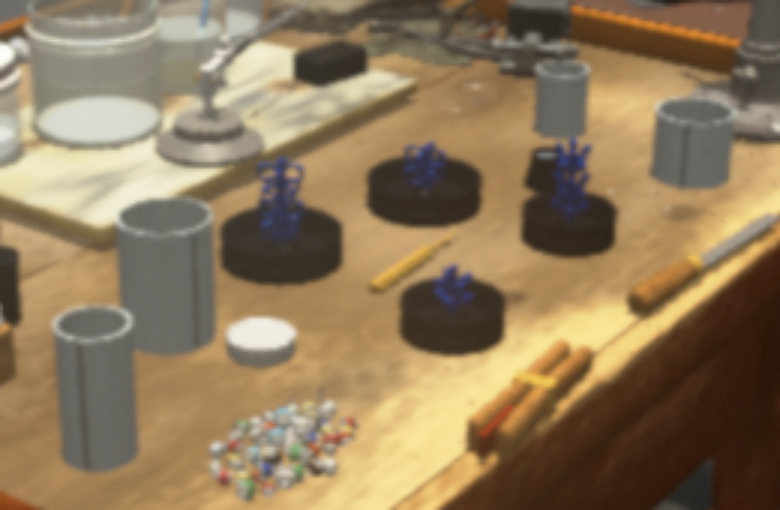

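The top view shows the four flasks and four bases well separated, with labels that agree with the side view (tall trees on base_wide_tall and base_narrow_tall). Next I fit positions and heights from both views.

```bash
cat >> h.py <<'E'
from scipy.optimize import least_squares
th=np.linspace(0,2*np.pi,120)
def ring(p,r,z): return np.c_[p[0]+r*np.cos(th),p[1]+r*np.sin(th),np.full(120,p[2]+z)]
def bb(c,pts):
    q=proj(c,pts);return np.r_[q.min(0),q.max(0)]
def fit(name,obs,p0):
    w='wide' in name; fl='flask' in name
    R=(.031 if w else .022) if fl else (.044 if w else .035); H=(.085 if 'tall' in name else .055) if fl else .024
    def f(p):
        e=[]
        for c,b,k in obs:
            m=bb(c,np.r_[ring(p,R,0),ring(p,R,H)])
            d=m-b
            if not fl and not k: d=d[[0,2,3]]
            e+=list(d)
        return e
    s=least_squares(f,p0,loss='soft_l1');return s.x,np.round(f(s.x),1)
E
python3 - <<'E'
from h import *
N=[a+'_'+b+'_'+c for a in('flask','base') for b in('wide','narrow') for c in('tall','short')]
C={n:camera(n) for n in('top','side')}
for q in N:
    obs=[]
    for n,c in C.items():
        r=silhouettes(q,c)
        if r:
            ys,xs=np.where(r[0]['region']);obs.append((c,np.array([xs.min(),ys.min(),xs.max()+1,ys.max()+1])-.5,n=='top'))
    p0=[*atz(C['top'],[(obs[0][1][0]+obs[0][1][2])/2,(obs[0][1][1]+obs[0][1][3])/2],.04)[:2],0]
    x,e=fit(q,obs,p0);print(q,(x*1000).round(1),e)
E
```

```text
flask_wide_tall [600.1 180.1   0.8] [ 0.8  0.1 -0.2  0.6 -0.2 -0.1 -0.4  0. ]
flask_wide_short [ 447.7 -273.7    2.4] [ 0.3  0.6 -0.3 -0.7 -0.   0.4  0.1 -0.5]
flask_narrow_tall [529.8 318.6   1. ] [ 0.3  0.4  1.1  1.1 -0.4 -0.5 -0.9  0.3]
flask_narrow_short [ 584.7 -299.3    1.4] [ 0.2  0.3  0.3  0.3 -0.7 -0.8 -0.2  0.7]
base_wide_tall [611.4  45.9   0.8] [-0.4 -0.4  0.  -0.1  0.6 -0.   0.1]
base_wide_short [586.4 -96.7  -0. ] [-0.2  0.1  0.6  0.3 -0.6  0.  -0. ]
base_narrow_tall [ 4.652e+02 -1.080e+02  4.000e-01] [ 0.4 -0.  -0.5 -0.1 -0.1  0.3 -0. ]
base_narrow_short [451.7  67.3   1.4] [-0.2  0.2  0.4  0.1 -0.6  0.2 -0. ]
```

{"name": "drive_tool", "arguments": {"increments": [[[30,19,-5],[0,0,6.8],1],[[30,19,-5],[0,0,6.8],1],[[30,19,-5],[0,0,6.8],1],[[30,19,-5],[0,0,6.8],1],[[30,19,-5],[0,0,6.8],1],[[30,19,-5],[0,0,6.8],1],[[30,19,-5],[0,0,6.8],1],[[30,19,-5],[0,0,6.8],1]]}}

```text
clock: 2.47
eef_pos: [0.3538, -0.3341, 0.1913]
tool_rot: [0.83, 0.557, 0.0, 0.0]
ft_force: [-0.2, -0.1, 0.3]
grip_width: 0.0854
grasp_force: 0.0
```

{"name": "drive_tool", "arguments": {"increments": [[[31,20,-5],[0,0,6.8],1],[[31,20,-5],[0,0,6.8],1],[[31,20,-5],[0,0,6.8],1],[[0,0,0],[0,0,0],1],[[0,0,0],[0,0,0],1]]}}

```text
clock: 2.88
eef_pos: [0.4466, -0.2737, 0.1757]
tool_rot: [0.719, 0.695, -0.0, -0.001]
ft_force: [-1.6, -0.1, -0.2]
grip_width: 0.0856
grasp_force: 0.0
```

```bash
cat >> h.py <<'E'
def look(q,tag=None):
    o=get_obs();c=camera('wrist');rs=silhouettes(q,c)
    print(o['clock'],(np.array(o['eef_pos'])*1000).round(1),np.round(o['tool_rot'],3),np.round(o['ft_force'],1),round(o['grip_width'],4))
    if tag: save(c,tag)
    for r in rs[:2]: print(q,r['conf'],r['bbox'])
    return c,rs
E
python3 - <<'E'
from h import *
c,rs=look('flask_wide_short','w1')
V=np.array(c['view']);print((-V[:3,:3].T@V[:3,3]).round(3),V[:3,:3].round(2),c['K'][0][0],c['k1'])
print(bb(c,np.r_[ring([.4477,-.2737,0],.031,0),ring([.4477,-.2737,0],.031,.055)]).round())
E
```

```text
2.8833 [ 446.6 -273.7  175.7] [ 0.719  0.695 -0.    -0.001] [-1.6 -0.1 -0.2] 0.0856
flask_wide_short 0.62 [275.7, 183.0, 360.4, 270.5]
[ 0.448 -0.208  0.317] [[ 1.   -0.03 -0.  ]
 [-0.03 -0.96  0.26]
 [-0.01 -0.26 -0.97]] 365.84568809890555 -0.029545692026253807
[277. 182. 361. 272.]
```

View pics/w1.png

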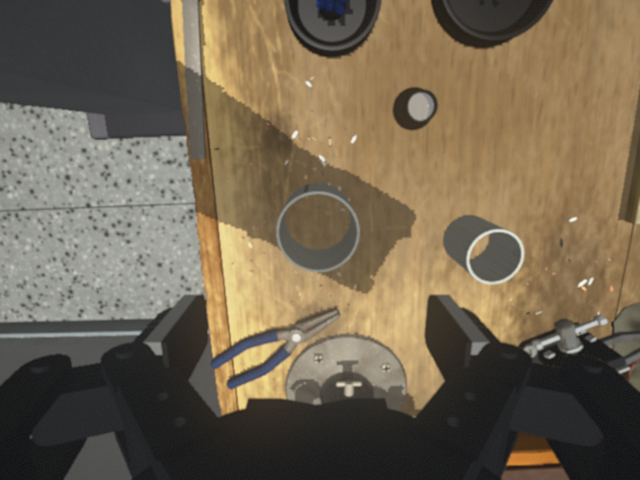

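The wide short flask appears at about (318,228), matching the prediction within 2 px. A round metal device sits at (345,380), so I check how near it is.

Run:
```python
import cv2
t=cv2.imread('pics/top0.png')[160:330,400:600];s=cv2.imread('pics/side0.png')[60:260,330:560]
import numpy as np
t=cv2.resize(t,(400,340));s=cv2.resize(s,(391,340))
cv2.imwrite('pics/drill.png',np.hstack([t,s]))
```

```text
(no output)
```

View pics/drill.png

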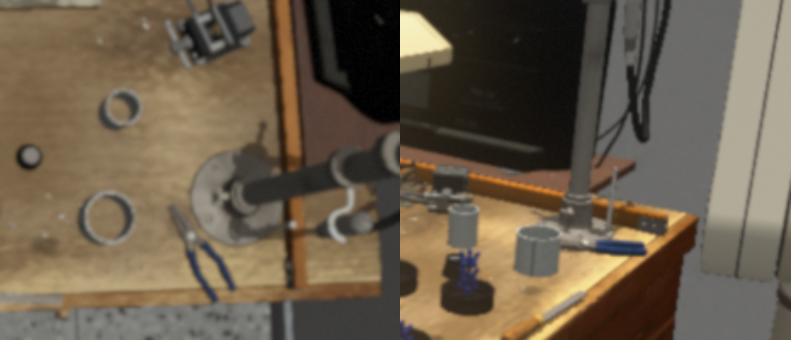

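The lamp post stands about 125 mm from the flask axis, so the gripper clears it. Descend and grip.

{"name": "drive_tool", "arguments": {"increments": [[[1,0,-30],[0,0,0],1],[[0,0,-30],[0,0,0],1],[[0,0,-30],[0,0,0],1],[[0,0,-30],[0,0,0],1],[[0,0,-25],[0,0,0],1],[[0,0,-12],[0,0,0],1],[[0,0,0],[0,0,0],1],[[0,0,0],[0,0,0],0.3]]}}

```text
clock: 3.65
eef_pos: [0.4451, -0.276, 0.0192]
tool_rot: [0.722, 0.692, -0.0, -0.001]
ft_force: [0.4, 0.4, 0.9]
grip_width: 0.0756
grasp_force: 0.0
```

{"name": "drive_tool", "arguments": {"increments": [[[0,0,0],[0,0,0],0.3],[[0,0,0],[0,0,0],0.3],[[0,0,0],[0,0,0],0.3],[[0,0,0],[0,0,0],0.3],[[0,0,0],[0,0,0],0.3],[[0,0,0],[0,0,0],0.3]]}}

```text
clock: 4.15
eef_pos: [0.4476, -0.2765, 0.0212]
tool_rot: [0.721, 0.693, -0.0, 0.002]
ft_force: [-1.9, -0.8, 6.8]
grip_width: 0.0593
grasp_force: 65.3
```

{"name": "drive_tool", "arguments": {"increments": [[[0,0,5],[0,0,0],0.3],[[0,0,15],[0,0,0],0.3],[[0,0,25],[0,0,0],0.3],[[0,0,25],[0,0,0],0.3],[[0,0,25],[0,0,0],0.3],[[0,0,20],[0,0,0],0.3],[[0,0,5],[0,0,0],0.3],[[0,0,0],[0,0,0],0.3]]}}

```text
clock: 4.82
eef_pos: [0.4475, -0.2757, 0.1411]
tool_rot: [0.72, 0.693, 0.001, 0.002]
ft_force: [0.6, 0.3, -2.9]
grip_width: 0.0594
grasp_force: 64.9
```

Run:
```python
from h import *
c,rs=look('flask_wide_short','w2')
s=camera('side');r=silhouettes('flask_wide_short',s)[0]
ys,xs=np.where(r['region']);b=np.array([xs.min(),ys.min(),xs.max()+1,ys.max()+1])-.5
print(r['conf'],b,fit('flask_wide_short',[(s,b,0)],[.448,-.274,.12]))
```

```text
4.8167 [ 447.5 -275.7  141.1] [0.72  0.693 0.001 0.002] [ 0.6  0.3 -2.9] 0.0594
flask_wide_short 0.76 [226.9, 216.6, 409.4, 401.0]
0.73 [399.5 144.5 427.5 175.5] (array([ 0.45869923, -0.29271349,  0.1104368 ]), array([-0.3,  0.3,  0.3, -0.3]))
```

View pics/w2.png

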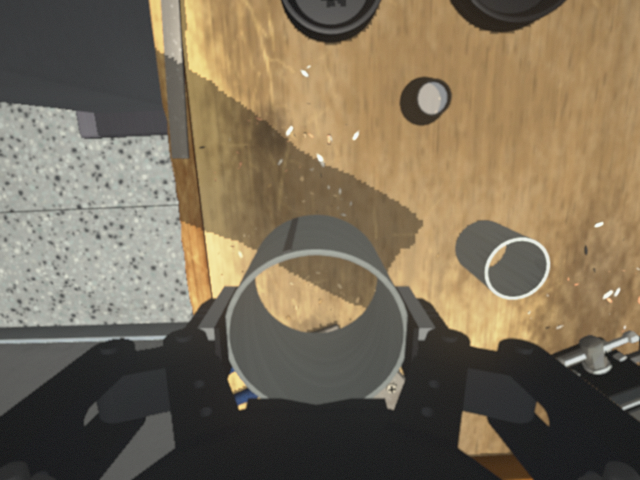

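Flask held straight between the pads. Move to above base_wide_short and measure both in the wrist view.

{"name": "drive_tool", "arguments": {"increments": [[[15,18,0],[0,0,0],0.3],[[23,30,0],[0,0,0],0.3],[[23,30,0],[0,0,0],0.3],[[23,30,0],[0,0,0],0.3],[[23,30,0],[0,0,0],0.3],[[20,24,0],[0,0,0],0.3],[[12,15,0],[0,0,0],0.3],[[0,0,0],[0,0,0],0.3]]}}

```text
clock: 5.68
eef_pos: [0.587, -0.0942, 0.1371]
tool_rot: [0.719, 0.695, 0.0, -0.001]
ft_force: [-0.9, -0.3, -1.9]
grip_width: 0.0597
grasp_force: 65.1
```

{"name": "drive_tool", "arguments": {"increments": [[[0,0,0],[0,0,0],0.3],[[0,0,0],[0,0,0],0.3]]}}

```text
clock: 5.85
eef_pos: [0.5842, -0.0983, 0.1378]
tool_rot: [0.721, 0.693, -0.001, -0.001]
ft_force: [-0.4, -0.1, -2.1]
grip_width: 0.0594
grasp_force: 65.1
```

```bash
cat >> h.py <<'E'
def wfit(fl,ba,pb,gz,tag=None):
    """rim-fit of held flask in wrist view; compare base in same view with prediction pb"""
    c,rs=look(fl,tag); o=get_obs();e=np.array(o['eef_pos'])
    H=.085 if 'tall' in fl else .055;R=.031 if 'wide' in fl else .022
    for r in rs[:1]:
        # upper rim: left/right extents of mask rows near widest + lowest edge
        b=np.array(r['bbox'],float)
        f=lambda p:(bb(c,ring([p[0],p[1],gz+H],R,0))-b)[[0,2]]
        print('x of flask rel tcp from L/R', [round(1000*(least_squares(lambda x:(bb(c,ring([x[0],e[1],gz+H],R,0))-b)[[0,2]].sum(),[e[0]]).x[0]-e[0]),1)])
        print('pred bbox at tcp',bb(c,np.r_[ring([e[0],e[1],gz],R,0),ring([e[0],e[1],gz+H],R,0)]).round(),b.round())
    rb=silhouettes(ba,c)
    Rb=.044 if 'wide' in ba else .035
    for r in rb[:1]: print(ba,r['conf'],np.round(r['bbox']),'pred',bb(c,np.r_[ring([*pb,0],Rb,0),ring([*pb,0],Rb,.024)]).round())
    return c
E
python3 - <<'E'
from h import *
wfit('flask_wide_short','base_wide_short',[.5864,-.0967],.12,'w3')
E
```

```text
5.85 [584.2 -98.3 137.8] [ 0.721  0.693 -0.001 -0.001] [-0.4 -0.1 -2.1] 0.0594
flask_wide_short 0.91 [227.3, 214.7, 410.2, 403.4]
x of flask rel tcp from L/R [np.float64(-0.2)]
pred bbox at tcp [223. 223. 415. 432.] [227. 215. 410. 403.]
base_wide_short 0.62 [257. 167. 376. 290.] pred [260. 168. 382. 289.]
```

View pics/w3.png

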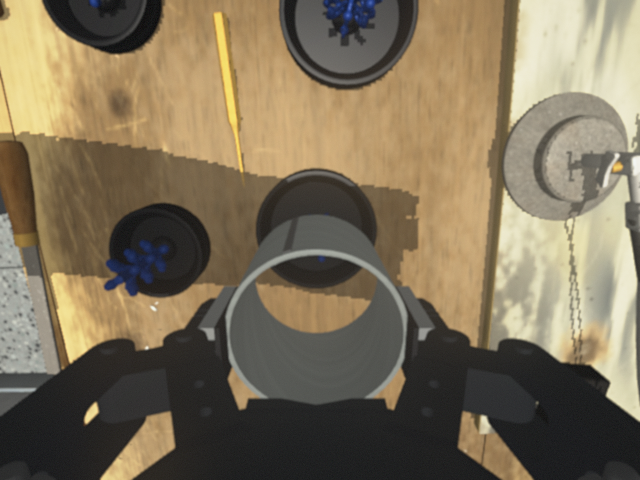

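The base is centred at about (316,228) and the flask rim at (318,327). In that frame the two agree within about 1–2 mm, so I lower.

{"name": "drive_tool", "arguments": {"increments": [[[0,0,-18],[0,0,0],0.3],[[0,0,-20],[0,0,0],0.3],[[0,0,-20],[0,0,0],0.3],[[0,0,-15],[0,0,0],0.3],[[0,0,-10],[0,0,0],0.3],[[0,0,-9],[0,0,0],0.3],[[0,0,-8],[0,0,0],0.3],[[0,0,0],[0,0,0],0.3]]}}

```text
clock: 6.67
eef_pos: [0.5845, -0.0984, 0.0379]
tool_rot: [0.721, 0.693, -0.001, -0.001]
ft_force: [-0.8, -0.5, -1.6]
grip_width: 0.0594
grasp_force: 65.2
```

{"name": "drive_tool", "arguments": {"increments": [[[0,0,-3],[0,0,0],0.3],[[0,0,-3],[0,0,0],0.3],[[0,0,0],[0,0,0],0.3]]}}

```text
clock: 6.92
eef_pos: [0.5856, -0.0982, 0.0334]
tool_rot: [0.721, 0.693, 0.0, 0.0]
ft_force: [0.1, 0.0, -1.9]
grip_width: 0.0592
grasp_force: 65.1
```

{"name": "drive_tool", "arguments": {"increments": [[[0,0,-2],[0,0,0],0.3],[[0,0,-2],[0,0,0],0.3],[[0,0,0],[0,0,0],0.3]]}}

```text
clock: 7.17
eef_pos: [0.5857, -0.0981, 0.0294]
tool_rot: [0.721, 0.693, 0.0, 0.0]
ft_force: [-0.5, 0.1, -0.8]
grip_width: 0.0597
grasp_force: 65.2
```

Run:
```python
from h import *
o=get_obs();print(np.round(o['eef_pos'],4),o['ft_force'])
```

```text
[ 0.5857 -0.0981  0.0294] [-0.53778217  0.06582934 -0.77568652]
```

{"name": "drive_tool", "arguments": {"increments": [[[0,0,-1],[0,0,0],0.3],[[0,0,0],[0,0,0],0.3]]}}

```text
clock: 7.33
eef_pos: [0.5857, -0.0982, 0.0293]
tool_rot: [0.721, 0.693, 0.0, 0.0]
ft_force: [-1.2, 0.1, 2.9]
grip_width: 0.0594
grasp_force: 65.6
```

Contact felt at the expected height. Release and rise.

{"name": "drive_tool", "arguments": {"increments": [[[0,0,0],[0,0,0],1],[[0,0,0],[0,0,0],1],[[0,0,0],[0,0,0],1],[[0,0,0],[0,0,0],1],[[0,0,10],[0,0,0],1],[[0,0,30],[0,0,0],1],[[0,0,40],[0,0,0],1],[[0,0,40],[0,0,0],1]]}}

```text
clock: 8.0
eef_pos: [0.5843, -0.098, 0.1491]
tool_rot: [0.721, 0.693, -0.001, -0.001]
ft_force: [1.7, -0.3, -0.0]
grip_width: 0.0853
grasp_force: 0.0
```

```bash
cat >> h.py <<'E'
def chk(fl,ba):
    C=[camera(n) for n in('top','side')]
    for q in(fl,ba):
        obs=[]
        for i,c in enumerate(C):
            r=silhouettes(q,c)
            if r:
                ys,xs=np.where(r[0]['region']);obs.append((c,np.array([xs.min(),ys.min(),xs.max()+1,ys.max()+1])-.5,i==0))
        p=least_squares
        x,e=fit(q,obs,[.5,0,0.]);print(q,len(obs),(x*1000).round(1),e)
E
python3 - <<'E'
from h import *
o=get_obs();print(np.round(o['eef_pos'],4),o['ft_force'],o['grip_width'])
chk('flask_wide_short','base_wide_short')
s=camera('side');save(s,'s1');cv2.imwrite('pics/s1c.png',cv2.resize(s['image'][160:280,240:440,::-1],None,fx=3,fy=3))
E
```

```text
[ 0.5843 -0.098   0.1491] [ 1.71712178 -0.27129921 -0.02586385] 0.08534266337511609
flask_wide_short 1 [ 665.1 -212.2  -42.8] [ 1.  -0.8 -1.   0.7]
base_wide_short 2 [582.6 -92.1   2.2] [-1.9 -4.5 23.9  9.8 -0.5  0.3  0.1]
```

View pics/s1c.png

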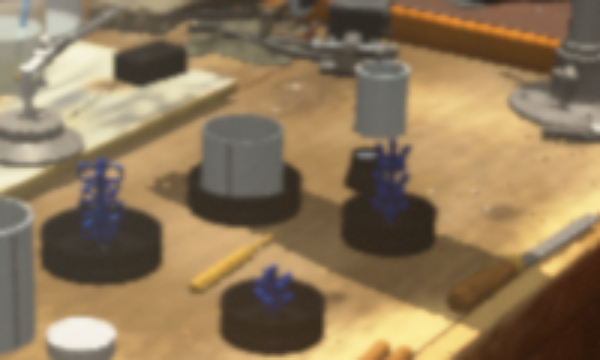

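Flask_wide_short sits inside its collar, at (243,155) in this crop. Next is flask_narrow_short.

{"name": "drive_tool", "arguments": {"increments": [[[0,-15,0],[0,0,0],1],[[0,-33,0],[0,0,0],1],[[0,-35,0],[0,0,0],1],[[0,-35,0],[0,0,0],1],[[0,-35,0],[0,0,0],1],[[0,-33,0],[0,0,0],1],[[0,-15,0],[0,0,0],1],[[0,0,0],[0,0,0],1]]}}

```text
clock: 9.02
eef_pos: [0.5838, -0.3037, 0.1463]
tool_rot: [0.723, 0.691, -0.001, -0.001]
ft_force: [-0.3, 1.0, 0.1]
grip_width: 0.0852
grasp_force: 0.0
```

{"name": "drive_tool", "arguments": {"increments": [[[0,0,0],[0,0,0],1],[[0,0,0],[0,0,0],1]]}}

```text
clock: 9.18
eef_pos: [0.5849, -0.2984, 0.1473]
tool_rot: [0.72, 0.693, -0.0, -0.001]
ft_force: [-0.8, 0.0, 0.0]
grip_width: 0.0856
grasp_force: 0.0
```

```bash
cat >> h.py <<'E'
def pick(fl,p):
    c,rs=look(fl);b=np.array(rs[0]['bbox'],float);e=np.array(get_obs()['eef_pos'])
    H=.085 if 'tall' in fl else .055;R=.031 if 'wide' in fl else .022
    f=lambda p:bb(c,np.r_[ring([*p,0],R,0),ring([*p,0],R,H)])-b
    s=least_squares(f,p,loss='soft_l1');print('flask',(s.x*1000).round(1),f(s.x).round(1),'delta from tcp',((s.x-e[:2])*1000).round(1))
E
python3 -c "
from h import *
pick('flask_narrow_short',[.5847,-.2993])"
```

```text
9.1833 [ 584.9 -298.4  147.3] [ 0.72   0.693 -0.    -0.001] [-0.8  0.   0. ] 0.0856
flask_narrow_short 0.57 [279.2, 198.8, 343.9, 272.1]
flask [ 580.7 -297.6] [-0.8 -1.8  0.8  1.4] delta from tcp [-4.7  0.1]
```

{"name": "drive_tool", "arguments": {"increments": [[[-2,0,-25],[0,0,0],1],[[0,0,-30],[0,0,0],1],[[0,0,-30],[0,0,0],1],[[0,0,-25],[0,0,0],1],[[0,0,-12],[0,0,0],1],[[0,0,-3],[0,0,0],1],[[0,0,0],[0,0,0],1],[[0,0,0],[0,0,0],0.1]]}}

```text
clock: 9.95
eef_pos: [0.5848, -0.2993, 0.0251]
tool_rot: [0.72, 0.694, 0.0, 0.001]
ft_force: [0.6, -0.8, 0.5]
grip_width: 0.0752
grasp_force: 0.0
```

{"name": "drive_tool", "arguments": {"increments": [[[0,0,0],[0,0,0],0.1],[[0,0,0],[0,0,0],0.1],[[0,0,0],[0,0,0],0.1],[[0,0,0],[0,0,0],0.1],[[0,0,0],[0,0,0],0.1],[[0,0,0],[0,0,0],0.1],[[0,0,0],[0,0,0],0.1]]}}

```text
clock: 10.53
eef_pos: [0.5846, -0.2999, 0.0256]
tool_rot: [0.721, 0.693, 0.001, 0.002]
ft_force: [-0.6, 1.3, 6.3]
grip_width: 0.0424
grasp_force: 61.1
```

{"name": "drive_tool", "arguments": {"increments": [[[0,0,5],[0,0,0],0.1],[[0,0,15],[0,0,0],0.1],[[0,0,25],[0,0,0],0.1],[[0,0,30],[0,0,0],0.1],[[0,0,30],[0,0,0],0.1],[[-4,12,15],[0,0,0],0.1],[[-9,25,0],[0,0,0],0.1],[[-12,33,0],[0,0,0],0.1]]}}

```text
clock: 11.2
eef_pos: [0.5597, -0.2309, 0.1452]
tool_rot: [0.722, 0.692, 0.001, 0.003]
ft_force: [1.0, 0.9, -1.8]
grip_width: 0.0419
grasp_force: 61.0
```

{"name": "drive_tool", "arguments": {"increments": [[[-12,33,0],[0,0,0],0.1],[[-12,33,0],[0,0,0],0.1],[[-12,33,0],[0,0,0],0.1],[[-12,33,0],[0,0,0],0.1],[[-12,33,0],[0,0,0],0.1],[[-12,33,0],[0,0,0],0.1],[[-12,33,0],[0,0,0],0.1],[[-12,33,0],[0,0,0],0.1]]}}

```text
clock: 11.87
eef_pos: [0.4614, 0.0361, 0.1436]
tool_rot: [0.721, 0.693, 0.0, 0.0]
ft_force: [0.7, 1.0, -1.1]
grip_width: 0.0425
grasp_force: 61.0
```

{"name": "drive_tool", "arguments": {"increments": [[[-10,25,0],[0,0,0],0.1],[[-4,8,0],[0,0,0],0.1],[[0,0,0],[0,0,0],0.1],[[0,0,0],[0,0,0],0.1],[[0,0,0],[0,0,0],0.1]]}}

```text
clock: 12.28
eef_pos: [0.4491, 0.0668, 0.1435]
tool_rot: [0.721, 0.693, 0.0, 0.0]
ft_force: [0.1, -1.3, -1.4]
grip_width: 0.0421
grasp_force: 61.0
```

Run:
```python
from h import *
wfit('flask_narrow_short','base_narrow_short',[.4517,.0673],.12,'w4')
```

```text
12.2833 [449.1  66.8 143.5] [0.721 0.693 0.    0.   ] [ 0.1 -1.3 -1.4] 0.0421
flask_narrow_short 0.74 [254.3, 230.8, 377.5, 384.8]
x of flask rel tcp from L/R [np.float64(-1.1)]
pred bbox at tcp [254. 238. 384. 398.] [254. 231. 378. 385.]
base_narrow_short 0.85 [268. 178. 368. 252.] pred [273. 181. 368. 277.]
```

View pics/w4.png

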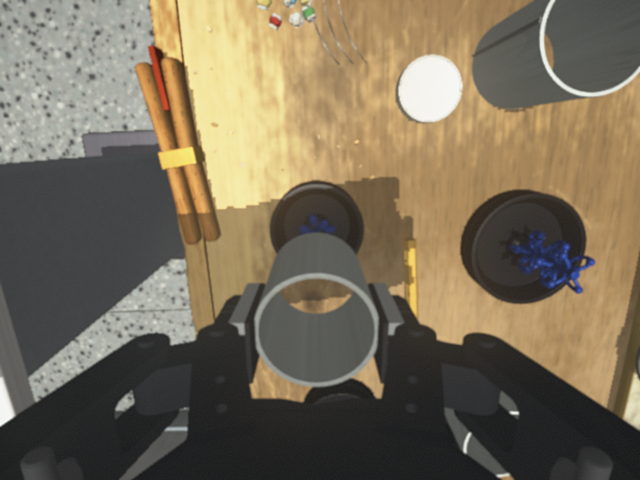

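Base_narrow_short is seen around (318,220) and the flask rim at (316,327). A +2 mm x correction suffices. Lower.

{"name": "drive_tool", "arguments": {"increments": [[[2,0,-18],[0,0,0],0.1],[[0,0,-20],[0,0,0],0.1],[[0,0,-20],[0,0,0],0.1],[[0,0,-15],[0,0,0],0.1],[[0,0,-12],[0,0,0],0.1],[[0,0,-10],[0,0,0],0.1],[[0,0,-8],[0,0,0],0.1],[[0,0,-3],[0,0,0],0.1]]}}

```text
clock: 13.1
eef_pos: [0.4499, 0.067, 0.0361]
tool_rot: [0.721, 0.693, -0.001, -0.001]
ft_force: [-0.8, 0.0, -1.4]
grip_width: 0.0425
grasp_force: 61.0
```

{"name": "drive_tool", "arguments": {"increments": [[[0,0,-2],[0,0,0],0.1],[[0,0,0],[0,0,0],0.1],[[0,0,0],[0,0,0],0.1]]}}

```text
clock: 13.35
eef_pos: [0.451, 0.0677, 0.0358]
tool_rot: [0.721, 0.693, 0.0, 0.0]
ft_force: [-0.1, -0.7, -0.1]
grip_width: 0.0423
grasp_force: 61.0
```

{"name": "drive_tool", "arguments": {"increments": [[[0,0,-1.5],[0,0,0],0.1],[[0,0,-1],[0,0,0],0.1],[[0,0,0],[0,0,0],0.1]]}}

```text
clock: 13.6
eef_pos: [0.4511, 0.068, 0.0335]
tool_rot: [0.721, 0.693, 0.001, 0.0]
ft_force: [-0.8, 0.5, 2.2]
grip_width: 0.0424
grasp_force: 61.3
```

{"name": "drive_tool", "arguments": {"increments": [[[0,0,0],[0,0,0],1],[[0,0,0],[0,0,0],1],[[0,0,0],[0,0,0],1],[[0,0,0],[0,0,0],1],[[0,0,10],[0,0,0],1],[[0,0,35],[0,0,0],1],[[0,0,40],[0,0,0],1],[[10,8,40],[0,0,0],1]]}}

```text
clock: 14.27
eef_pos: [0.4575, 0.0747, 0.158]
tool_rot: [0.721, 0.693, -0.002, -0.001]
ft_force: [0.8, -0.6, -0.4]
grip_width: 0.0855
grasp_force: 0.0
```

{"name": "drive_tool", "arguments": {"increments": [[[30,22,0],[0,0,0],1],[[30,22,0],[0,0,0],1],[[30,22,0],[0,0,0],1],[[30,22,0],[0,0,0],1],[[15,12,0],[0,0,0],1],[[4,4,0],[0,0,0],1],[[0,0,0],[0,0,0],1],[[0,0,0],[0,0,0],1]]}}

```text
clock: 14.93
eef_pos: [0.5983, 0.1793, 0.1568]
tool_rot: [0.721, 0.693, -0.001, -0.0]
ft_force: [-0.3, -0.2, -1.0]
grip_width: 0.0852
grasp_force: 0.0
```

Run:
```python
from h import *
pick('flask_wide_tall',[.6001,.1801])
chk('flask_narrow_short','base_narrow_short')
```

```text
14.9333 [598.3 179.3 156.8] [ 0.721  0.693 -0.001 -0.   ] [-0.3 -0.2 -1. ] 0.0852
flask_wide_tall 0.96 [265.0, 183.3, 367.8, 294.0]
flask [597.5 182. ] [ 0.4 -2.  -0.4  1.1] delta from tcp [-0.7  3.2]
flask_narrow_short 2 [453.9  69.8  12.7] [-0.8 -0.8  1.1  0.8  0.4 -2.1 -0.5  2.9]
base_narrow_short 2 [452.1  66.2  -1.4] [-0.6  0.2  0.9 -0.  -0.4  0.2  0. ]
```

{"name": "drive_tool", "arguments": {"increments": [[[0,2,-20],[0,0,0],1],[[0,0,-25],[0,0,0],1],[[0,0,-25],[0,0,0],1],[[0,0,-22],[0,0,0],1],[[0,0,-12],[0,0,0],1],[[0,0,-3],[0,0,0],1],[[0,0,0],[0,0,0],1],[[0,0,0],[0,0,0],0.3]]}}

```text
clock: 16.0
eef_pos: [0.6, 0.1818, 0.0514]
tool_rot: [0.721, 0.693, 0.001, 0.0]
ft_force: [0.2, 0.0, 1.3]
grip_width: 0.0755
grasp_force: 0.0
```

{"name": "drive_tool", "arguments": {"increments": [[[0,0,0],[0,0,0],0.3],[[0,0,0],[0,0,0],0.3],[[0,0,0],[0,0,0],0.3],[[0,0,0],[0,0,0],0.3],[[0,0,0],[0,0,0],0.3],[[0,0,0],[0,0,0],0.3]]}}

```text
clock: 16.5
eef_pos: [0.6008, 0.1822, 0.0528]
tool_rot: [0.721, 0.693, 0.002, 0.001]
ft_force: [-0.0, -0.6, 6.9]
grip_width: 0.0608
grasp_force: 65.8
```

{"name": "drive_tool", "arguments": {"increments": [[[0,0,5],[0,0,0],0.3],[[0,0,15],[0,0,0],0.3],[[0,0,25],[0,0,0],0.3],[[0,0,30],[0,0,0],0.3],[[0,0,25],[0,0,0],0.3],[[0,0,15],[0,0,0],0.3],[[0,0,0],[0,0,0],0.3],[[1,-12,0],[0,0,0],0.3]]}}

```text
clock: 17.17
eef_pos: [0.6006, 0.1715, 0.166]
tool_rot: [0.72, 0.694, 0.001, 0.0]
ft_force: [-0.3, -0.3, -2.6]
grip_width: 0.0608
grasp_force: 65.6
```

{"name": "drive_tool", "arguments": {"increments": [[[2,-28,0],[0,0,0],0.3],[[2,-30,0],[0,0,0],0.3],[[2,-30,0],[0,0,0],0.3],[[2,-23,0],[0,0,0],0.3],[[2,-12,0],[0,0,0],0.3],[[0,0,0],[0,0,0],0.3],[[0,0,0],[0,0,0],0.3],[[0,0,0],[0,0,0],0.3]]}}

```text
clock: 17.83
eef_pos: [0.6098, 0.0475, 0.1645]
tool_rot: [0.72, 0.694, -0.0, -0.001]
ft_force: [-0.1, 0.8, -2.3]
grip_width: 0.0607
grasp_force: 65.5
```

Run:
```python
from h import *
wfit('flask_wide_tall','base_wide_tall',[.6114,.0459],.113,'w5')
```

```text
17.8333 [609.8  47.5 164.5] [ 0.72   0.694 -0.    -0.001] [-0.1  0.8 -2.3] 0.0607
flask_wide_tall 0.87 [227.9, 208.0, 407.0, 402.9]
x of flask rel tcp from L/R [np.float64(-0.7)]
pred bbox at tcp [226. 207. 413. 421.] [228. 208. 407. 403.]
base_wide_tall 0.56 [263. 171. 372. 281.] pred [264. 170. 375. 280.]
```

View pics/w5.png

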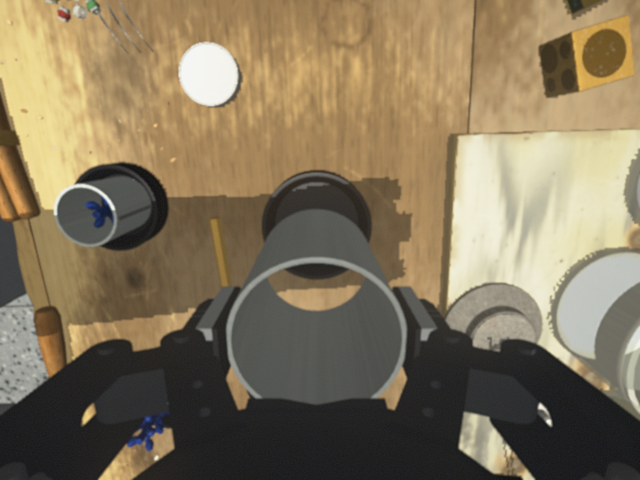

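The base is at (317,226) and the flask rim at (317,335), so they are aligned. Lower.

{"name": "drive_tool", "arguments": {"increments": [[[0,0,-15],[0,0,0],0.3],[[0,0,-20],[0,0,0],0.3],[[0,0,-20],[0,0,0],0.3],[[0,0,-15],[0,0,0],0.3],[[0,0,-10],[0,0,0],0.3],[[0,0,-10],[0,0,0],0.3],[[0,0,-8],[0,0,0],0.3],[[0,0,-3],[0,0,0],0.3]]}}

```text
clock: 18.65
eef_pos: [0.61, 0.0471, 0.0634]
tool_rot: [0.72, 0.694, -0.0, -0.0]
ft_force: [-0.9, 0.4, -1.8]
grip_width: 0.0608
grasp_force: 65.6
```

{"name": "drive_tool", "arguments": {"increments": [[[0,0,-2],[0,0,0],0.3],[[0,0,0],[0,0,0],0.3],[[0,0,0],[0,0,0],0.3]]}}

```text
clock: 18.9
eef_pos: [0.611, 0.0468, 0.0632]
tool_rot: [0.721, 0.693, 0.001, 0.0]
ft_force: [0.7, -0.5, -2.2]
grip_width: 0.0611
grasp_force: 65.6
```

{"name": "drive_tool", "arguments": {"increments": [[[0,0,-2],[0,0,0],0.3],[[0,0,-1],[0,0,0],0.3],[[0,0,0],[0,0,0],0.3],[[0,0,0],[0,0,0],0.3]]}}

```text
clock: 19.23
eef_pos: [0.6111, 0.0467, 0.0608]
tool_rot: [0.721, 0.693, 0.001, 0.001]
ft_force: [-0.9, -0.7, 3.7]
grip_width: 0.0612
grasp_force: 66.0
```

{"name": "drive_tool", "arguments": {"increments": [[[0,0,0],[0,0,0],1],[[0,0,0],[0,0,0],1],[[0,0,0],[0,0,0],1],[[0,0,0],[0,0,0],1],[[0,0,10],[0,0,0],1],[[0,0,30],[0,0,0],1],[[0,0,40],[0,0,0],1],[[-3,10,25],[0,0,0],1]]}}

```text
clock: 19.9
eef_pos: [0.6086, 0.0555, 0.1682]
tool_rot: [0.721, 0.693, 0.001, 0.001]
ft_force: [1.0, 0.3, 1.6]
grip_width: 0.0853
grasp_force: 0.0
```

{"name": "drive_tool", "arguments": {"increments": [[[-10,33,0],[0,0,0],1],[[-11,37,0],[0,0,0],1],[[-11,37,0],[0,0,0],1],[[-11,37,0],[0,0,0],1],[[-11,37,0],[0,0,0],1],[[-11,37,0],[0,0,0],1],[[-9,30,0],[0,0,0],1],[[-4,14,0],[0,0,0],1]]}}

```text
clock: 20.57
eef_pos: [0.5278, 0.3228, 0.1652]
tool_rot: [0.719, 0.695, 0.001, -0.001]
ft_force: [0.1, 0.2, -0.5]
grip_width: 0.0857
grasp_force: 0.0
```

{"name": "drive_tool", "arguments": {"increments": [[[0,0,0],[0,0,0],1],[[0,0,0],[0,0,0],1],[[0,0,0],[0,0,0],1]]}}

```text
clock: 20.82
eef_pos: [0.5297, 0.3177, 0.1647]
tool_rot: [0.721, 0.693, -0.0, 0.0]
ft_force: [0.1, -1.2, 0.4]
grip_width: 0.0852
grasp_force: 0.0
```

Run:
```python
from h import *
print(np.round(get_obs()['joint_pos'],2))
pick('flask_narrow_tall',[.5298,.3186])
```

```text
[ 0.54  0.51  0.22  1.29 -0.    2.15]
20.8167 [529.7 317.7 164.7] [ 0.721  0.693 -0.     0.   ] [ 0.1 -1.2  0.4] 0.0852
flask_narrow_tall 0.87 [283.2, 193.8, 350.2, 278.7]
flask [529.2 318.8] [-1.4 -0.9  1.4  0.7] delta from tcp [-0.8  1.7]
```

Aligned within 2 mm. Descend to z ≈ 52 and grip.

{"name": "drive_tool", "arguments": {"increments": [[[0,1,-22],[0,0,0],1],[[0,0,-28],[0,0,0],1],[[0,0,-28],[0,0,0],1],[[0,0,-20],[0,0,0],1],[[0,0,-11],[0,0,0],1],[[0,0,-3],[0,0,0],1],[[0,0,0],[0,0,0],1],[[0,0,0],[0,0,0],0.1]]}}

```text
clock: 21.58
eef_pos: [0.5305, 0.3198, 0.0538]
tool_rot: [0.721, 0.693, 0.001, 0.0]
ft_force: [0.7, 0.1, -0.3]
grip_width: 0.0756
grasp_force: 0.0
```

{"name": "drive_tool", "arguments": {"increments": [[[0,0,0],[0,0,0],0.1],[[0,0,0],[0,0,0],0.1],[[0,0,0],[0,0,0],0.1],[[0,0,0],[0,0,0],0.1],[[0,0,0],[0,0,0],0.1],[[0,0,0],[0,0,0],0.1],[[0,0,0],[0,0,0],0.1]]}}

```text
clock: 22.17
eef_pos: [0.5302, 0.3204, 0.0543]
tool_rot: [0.721, 0.693, 0.001, 0.0]
ft_force: [-1.4, -0.3, 6.8]
grip_width: 0.0423
grasp_force: 60.5
```

{"name": "drive_tool", "arguments": {"increments": [[[0,0,5],[0,0,0],0.1],[[0,0,15],[0,0,0],0.1],[[0,0,25],[0,0,0],0.1],[[0,0,30],[0,0,0],0.1],[[0,0,25],[0,0,0],0.1],[[0,0,15],[0,0,0],0.1],[[-2,-12,0],[0,0,0],0.1],[[-4,-25,0],[0,0,0],0.1]]}}

```text
clock: 22.83
eef_pos: [0.5243, 0.2853, 0.169]
tool_rot: [0.719, 0.695, 0.002, 0.0]
ft_force: [-0.1, -0.4, -1.5]
grip_width: 0.0426
grasp_force: 61.1
```

{"name": "drive_tool", "arguments": {"increments": [[[-5,-35,0],[0,0,0],0.1],[[-5,-35,0],[0,0,0],0.1],[[-5,-35,0],[0,0,0],0.1],[[-5,-35,0],[0,0,0],0.1],[[-5,-35,0],[0,0,0],0.1],[[-5,-35,0],[0,0,0],0.1],[[-5,-35,0],[0,0,0],0.1],[[-5,-35,0],[0,0,0],0.1]]}}

```text
clock: 23.5
eef_pos: [0.4824, 0.0012, 0.1675]
tool_rot: [0.72, 0.694, -0.0, -0.0]
ft_force: [-0.4, -0.1, -2.4]
grip_width: 0.0423
grasp_force: 61.1
```

{"name": "drive_tool", "arguments": {"increments": [[[-6,-35,0],[0,0,0],0.1],[[-6,-35,0],[0,0,0],0.1],[[-5,-25,0],[0,0,0],0.1],[[-2,-15,0],[0,0,0],0.1],[[0,0,0],[0,0,0],0.1],[[0,0,0],[0,0,0],0.1],[[0,0,0],[0,0,0],0.1]]}}

```text
clock: 24.08
eef_pos: [0.4642, -0.1067, 0.1674]
tool_rot: [0.72, 0.693, 0.0, -0.0]
ft_force: [-0.8, -0.6, -1.0]
grip_width: 0.0424
grasp_force: 61.1
```

Run:
```python
from h import *
wfit('flask_narrow_tall','base_narrow_tall',[.4652,-.108],.113,'w6')
```

```text
24.0833 [ 464.2 -106.7  167.4] [ 0.72   0.693  0.    -0.   ] [-0.8 -0.6 -1. ] 0.0424
flask_narrow_tall 0.84 [254.3, 225.1, 374.7, 398.6]
x of flask rel tcp from L/R [np.float64(-1.7)]
pred bbox at tcp [255. 222. 384. 395.] [254. 225. 375. 399.]
base_narrow_tall 0.56 [276. 179. 359. 250.] pred [275. 180. 362. 269.]
```

View pics/w6.png

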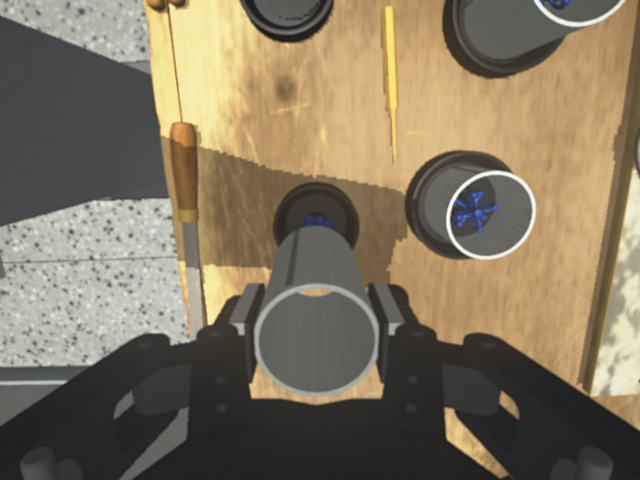

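Base at (317,223), flask rim at (315,340), aligned within about 2 mm. Shift x by +1 and lower.

{"name": "drive_tool", "arguments": {"increments": [[[1,0,-15],[0,0,0],0.1],[[0,0,-20],[0,0,0],0.1],[[0,0,-20],[0,0,0],0.1],[[0,0,-15],[0,0,0],0.1],[[0,0,-10],[0,0,0],0.1],[[0,0,-10],[0,0,0],0.1],[[0,0,-8],[0,0,0],0.1],[[0,0,-3],[0,0,0],0.1]]}}

```text
clock: 24.9
eef_pos: [0.4647, -0.1063, 0.0653]
tool_rot: [0.72, 0.694, -0.001, -0.001]
ft_force: [-0.4, 0.1, -1.6]
grip_width: 0.0427
grasp_force: 61.1
```

{"name": "drive_tool", "arguments": {"increments": [[[0,0,-2],[0,0,0],0.1],[[0,0,-2],[0,0,0],0.1],[[0,0,0],[0,0,0],0.1],[[0,0,0],[0,0,0],0.1]]}}

```text
clock: 25.23
eef_pos: [0.4658, -0.1073, 0.0629]
tool_rot: [0.721, 0.693, 0.0, 0.0]
ft_force: [0.4, -0.1, -1.2]
grip_width: 0.0423
grasp_force: 61.2
```

{"name": "drive_tool", "arguments": {"increments": [[[0,0,-1.5],[0,0,0],0.1],[[0,0,0],[0,0,0],0.1],[[0,0,0],[0,0,0],0.1]]}}

```text
clock: 25.48
eef_pos: [0.466, -0.1075, 0.0623]
tool_rot: [0.721, 0.693, 0.001, 0.001]
ft_force: [-2.3, 0.1, 4.8]
grip_width: 0.0422
grasp_force: 61.8
```

Seated at the expected height. Release, rise and retreat towards the robot, clear of the views.

{"name": "drive_tool", "arguments": {"increments": [[[0,0,0],[0,0,0],1],[[0,0,0],[0,0,0],1],[[0,0,0],[0,0,0],1],[[0,0,0],[0,0,0],1],[[0,0,10],[0,0,0],1],[[0,0,30],[0,0,0],1],[[0,0,40],[0,0,0],1],[[0,0,40],[0,0,0],1]]}}

```text
clock: 26.15
eef_pos: [0.4641, -0.107, 0.1813]
tool_rot: [0.721, 0.693, -0.001, -0.001]
ft_force: [1.0, -0.5, 0.7]
grip_width: 0.0854
grasp_force: 0.0
```

{"name": "drive_tool", "arguments": {"increments": [[[-10,-15,5],[0,0,0],1],[[-20,-30,5],[0,0,0],1],[[-20,-30,0],[0,0,0],1],[[-20,-30,0],[0,0,0],1],[[-20,-30,0],[0,0,0],1],[[-20,-30,0],[0,0,0],1],[[-10,-20,0],[0,0,0],1],[[0,0,0],[0,0,0],1]]}}

```text
clock: 26.82
eef_pos: [0.3435, -0.2955, 0.191]
tool_rot: [0.723, 0.691, -0.001, 0.001]
ft_force: [0.6, -0.2, 0.2]
grip_width: 0.0855
grasp_force: 0.0
```

Run:
```python
from h import *
o=get_obs();print(np.round(o['eef_pos'],3),o['ft_force'].round(1) if hasattr(o['ft_force'],'round') else o['ft_force'])
for k in('wide_tall','wide_short','narrow_tall','narrow_short'): chk('flask_'+k,'base_'+k)
t=camera('top')['image'][170:310,200:440,::-1];s=camera('side')['image'][160:300,210:420,::-1]
cv2.imwrite('pics/fin.png',np.hstack([cv2.resize(t,(410,280)),cv2.resize(s,(390,280))]))
```

```text
[ 0.343 -0.296  0.191] [ 0.6 -0.2  0.2]
flask_wide_tall 2 [612.3  46.1  14.4] [ 0.4  0.3 -0.3 -0.4  0.5 -3.  -0.5  2.5]
base_wide_tall 2 [596.6  31.5  68.3] [  0.4   1.9  11.5   8.9 -45.4 -30.2  -0.3]
flask_wide_short 2 [588.5 -97.8  11.1] [-0.4 -0.7  0.6  0.8 -0.4 -1.9  0.3  2.7]
base_wide_short 2 [587.4 -98.   -0.6] [ 0.3  0.8  0.1 -0.  -0.7 -0.1 -0.1]
flask_narrow_tall 2 [ 466.3 -109.8   12.8] [-0.3 -0.1  0.2 -0.1 -0.  -1.9  0.2  2.9]
base_narrow_tall 2 [ 465.8 -110.2   -0.7] [-0.7 -0.2  0.3 -0.4  0.1  0.5  0.1]
flask_narrow_short 2 [451.9  68.9  12.5] [-2.4 -0.9  2.5  0.6  0.5 -1.9 -0.3  3.1]
base_narrow_short 2 [451.6  65.7  -1.4] [-0.5  0.4  1.1  0.2 -0.1 -0.4 -0. ]
```

View pics/fin.png

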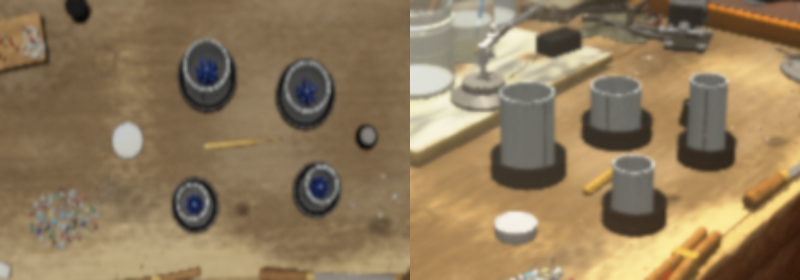

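All four flasks stand upright in their collars. In the top half they are at (207,75), (305,92), (195,203) and (319,187). The fitted flask positions match their bases, except that the base_wide_tall fit failed because the base is partly hidden. That flask's own fit agrees with the base's earlier position.

```bash
python3 -c "
from workcell import job_done
print(job_done())"
```

```text
the job is handed in; nothing more can be done
None
```

All four flasks are seated upright on their matching bases with the gripper clear, and I handed the job in at about 27 s on the robot clock; the hand-in gave no verdict.

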